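# Push the tube rack home into its parking corner

### The arm

A 7-joint arm with a two-finger parallel gripper is mounted at the origin on the work surface. World frame = base frame: x ahead of the robot, y to its left, z up, the work surface at z = 0. Lengths are in m, angles in degrees, forces in N, time in s.
With the tool pointing down it reaches from about 0.425 to 0.875 m from the base axis. Payload 4.7 kg.
Tool frame: the origin (TCP) lies midway between the tips of the shut fingers; the grasp point (between the pads) lies 19 mm behind it; y points along the fingers, x is the direction in which the jaws open and shut, and the axes are right-handed (so a half turn about y gives the same grasp; the last joint's range is limited). The gripper opens to 87 mm and grips with 3 to 60 N. Pads are 19 mm wide; open, the fingers measure 117 mm over their backs; the gripper's body (75 mm by 190 mm) begins 51 mm behind the grasp point.
Start: joints at [-63.65, 18.392, -4.016, 83.108, 1.295, 78.541, -3.26], TCP at [0.28, 0.586, 0.223] pointing down, gripper open.
Joint ranges: [-163.93, 163.93], [-17.29, 119.83], [-79.2, 71.16], [3.27, 140.29], [-89.18, 269.18], [5.43, 117.66], [-154.24, 154.24]. Speed limits (degrees/s): [147.25, 147.25, 180, 180, 180, 180, 180].

### API

Orientations are given as [roll, pitch, yaw] about the fixed x, y, z axes, in that order (R = Rz(yaw) Ry(pitch) Rx(roll)).
In Python, from cell import env gives the robot as it stands.
- The arm moves only by the tool carry_out, never from a script. Its argument "targets" is a list of rows, each a list of 2 entries, a list of its own where there are three numbers: the shift along the tool's x, y, z in mm, then the turn, a rotation vector about the tool's x, y, z in degrees. A call has 1 to 12 rows; each row shifts and turns the commanded pose from where the row before left it, along the tool's axes as they then stand; what a row does not reach is not made up. A row lasts 1/10 s, in which the tool goes at most 50 mm and 8.59 degrees, less where a joint would pass 70% of its speed; a pose out of reach is approached as far as the arm can. A call with a gripper value outside its range is refused whole. "jaw" is the opening, from 0 (shut) to 1 (fully open), set as the call begins (left out, the last holds). The fingers move at their own pace and stop on an object; "squeeze" is the grip in N (left out, the last holds). Time passes only in rows, so rows that do not move let the fingers close. It gives the time, the measured TCP pose, the force and the opening at its end, in the units of the state.
- env.get_obs(): the state, without advancing time (a new reading comes with each control period).
- env.read_camera(name): name is "side" or "top" or "wrist"; returns the picture (400x640x3 uint8, red, green, blue); there is no depth.
- env.get_calibration(name): a dict with "fx", "fy", "cx", "cy" (pixels), "R" (3x3) and "t" (3): a world point X has camera coordinates R X + t; the wrist camera has in their place "hand_eye" (4x4, takes a point from camera to tool coordinates, whose origin is the TCP and whose axes are the tool frame's). Camera axes: x right, y down, z forward; pixel columns grow to the right and rows downward; lengths in m; the calibration is good to about 2 mm. A picture is of the moment at which its call begins: read the wrist's pose just before it. get_calibration takes no time and is no camera call.
- env.sign_off(): hands the job in, once; it reports no verdict.
Trained networks look in the newest picture that a camera, given by its name, has taken for a name from the list of things; names that differ only in an ending like _2 or _b are one class to them, and where a whole thing is asked for, a point or a joint stands for the part that bears it (a point fixed in the world has none). Each returns a list of dicts, best first, with "p" (0 to 1); they miss things now and then, are a little off and sometimes report something else, mostly with a low value. They report only what shows in the picture. A call takes as long as a camera call. They do not tell look-alikes from the thing itself.
- env.outline_of(camera, label): "mask" (400x640 bool, what is visible of it) and "xy" ([column, row] in pixels, amid what is visible of it).
The state is a dict: "time_s": time; "qpos": joint angles; "joint_velocities": joint speeds; "effort": joint torques, N m; "tool_pos": TCP position; "tool_rot": TCP orientation; "force": force on the tool from outside, world axes, zero at the start; "wrist_torque": the same for the moment, N m; "grip_width": finger opening in m.
Only numpy, scipy, OpenCV 4.12 (cv2) and the standard library are available. Lean on these libraries where they do the work, as an engineer would, in place of code of your own. Each camera call takes 0.05 s, during which the arm holds its last target.

### The job

Push the grey tube rack along the desk with the fingers until it is parked in the corner of the metal guide: one long side flat against the long rail and one end against the stop block, square and flush with both, then draw the hand clear. Only push on the rack's body: never lift, carry or tip it, and do not touch the capped tubes standing in it. Leave the little steel jar, the bottle and the glove carton where they are.

Things in the scene. Friction and masses are not known exactly. Their poses are not given: they have to be found in the camera images.
- rack: Loose grey plastic tube rack, a solid block 90 mm (its x) by 170 mm (its y) by 45 mm high, about 0.3 to 0.75 kg with its tubes, standing on the desk. Origin: centre of its underside; z up. It starts 60 to 110 mm short of the rail (on the robot's side of it), turned up to 0.3 rad from square with it. It is the same either way round. Too wide to grasp: push it low on its sides.
- tubes: The eight short capped tubes fixed in the rack, to be left untouched: 16 mm thick caps, tops 78 mm above the desk, all within 20 mm of the rack's centre in x and 52 mm in y. Same origin and axes as the rack.
- dock: The long rail, fixed to the desk: an aluminium angle whose upright is 480 mm long (its y), 6 mm thick and 30 mm high. Origin: at desk height, on the middle of the upright's front face (the face towards the robot, against which the rack belongs). Its x points away from the robot, at right angles to the rail, into it; z up. Behind the upright lies a 4 mm thick flange, 42 mm deep over all.
- stop: The stop block, fixed to the desk in front of one end of the rail and touching it (either the left or the right end): aluminium, 110 mm along the rail's x, 30 mm along the rail's y, 30 mm high. Origin: centre of its underside, which lies 55 mm in front of the rail's front face and 225 mm to one side of the rail's middle. Axes parallel to the rail's. The rack belongs against its inner face (15 mm from its origin, the face towards the rail's middle).
- jar: Loose small lidded steel jar, 40 mm diameter, 49 mm high, standing in front of the other end of the rail, 225 mm from the rail's middle. Origin: centre of its underside. To be left alone; it is not a stop.
- bottle: Loose white bottle, 60 mm diameter, 140 mm high, standing off to one side. Origin: centre of its underside. To be left alone.
- carton: Loose pale pinkish cardboard glove carton, 115 mm (x) by 220 mm (y) by 70 mm high, a wad of gloves showing 7 mm above its top, off to the other side. Origin: centre of its underside. To be left alone.
Mind the look-alikes: they are no part of the job. Leave any purple look-alike of the rack alone.

How it is judged:
By the outcome, as a careful person would: the job done as asked, in the order asked, and still so for the second after the job is handed in, with the robot touching nothing.
It also fails if it takes over 48 s, if anything falls off the work surface, if the arm or the gripper's body presses on something with over 40 N, if the wrist force passes 120 N, or if a joint passes its speed limit or range.

## Working session

There is one attempt and no reset: what is moved stays moved. The work goes in short steps, Python scripts to look and compute and a tool call to move; the robot and the scene stay as the last step left them, time stands still between calls to the robot, and variables do not carry over. Pictures are saved under pics/ and viewed, and the job is handed in when it is done.

Besides the shell and the picture viewer there is one more tool, called after "Emit:" as name(argument=value, ...) on one line, values as JSON. carry_out: Moves the arm, as the interface text tells. Its arguments: {"type":"object","properties":{"targets":{"type":"array","items":{"type":"array"}},"jaw":{"type":"number"},"squeeze":{"type":"number"}},"required":["targets"]}

```bash
ls; mkdir -p pics
python3 - <<'E'
from cell import env
import cv2,numpy as np
o=env.get_obs();print(o)
for n in ["top","side"]:
    im=env.read_camera(n);cv2.imwrite(f"pics/{n}0.png",im[:,:,::-1])
    c=env.get_calibration(n);print(n,c)
print(env.get_calibration("wrist"))
E
```

```text
pics
{'time_s': 0.0, 'qpos': array([-63.65045302,  18.43888127,  -4.01307603,  83.17550343,
         1.29565602,  78.53970059,  -3.26018637]), 'joint_velocities': array([-0.03732137, -0.00188755, -0.08376235,  0.02320505,  0.12296881,
        0.09184424, -0.06355354]), 'effort': array([-3.58763518e-04, -4.91280019e+01, -4.03902009e-01, -3.12525094e+01,
       -6.38051704e-02,  4.36093309e-02,  1.63722525e-04]), 'tool_pos': array([0.28009488, 0.58594374, 0.22145793]), 'tool_rot': array([-90.00715408,   0.10881692,  64.45782362]), 'force': array([-0.08060882, -0.16032503,  0.08877176]), 'wrist_torque': array([ 0.04088116, -0.00071234,  0.01931209]), 'grip_width': 0.08697729265350208}
top {'fx': 451.1739414816636, 'fy': 451.1739414816636, 'cx': 312.44648265291886, 'cy': 195.96598908162707, 'R': array([[-0.0264969 , -0.99951683, -0.01624892],
       [-0.98791119,  0.02866591, -0.15234745],
       [ 0.15273963,  0.01201575, -0.98819342]]), 't': array([0.03377959, 0.54200224, 1.21756503])}
side {'fx': 500.24046573203697, 'fy': 500.24046573203697, 'cx': 329.0282708020867, 'cy': 205.2135163380735, 'R': array([[-0.96242541, -0.27118036,  0.01409083],
       [-0.17563859,  0.58209213, -0.79392685],
       [ 0.2070952 , -0.76657026, -0.60784999]]), 't': array([0.54176182, 0.14038077, 1.36081945])}
{'fx': 356.10984775861385, 'fy': 356.10984775861385, 'cx': 318.7856120887508, 'cy': 205.5718108842968, 'hand_eye': array([[ 9.99999734e-01,  4.92774723e-04, -5.37096712e-04,
         6.30968831e-04],
       [ 6.51643554e-04, -2.74239548e-01,  9.61661191e-01,
        -1.61041815e-01],
       [ 3.26589168e-04, -9.61661285e-01, -2.74239796e-01,
         7.54199636e-02],
       [ 0.00000000e+00,  0.00000000e+00,  0.00000000e+00,
         1.00000000e+00]])}
```

View pics/top0.png

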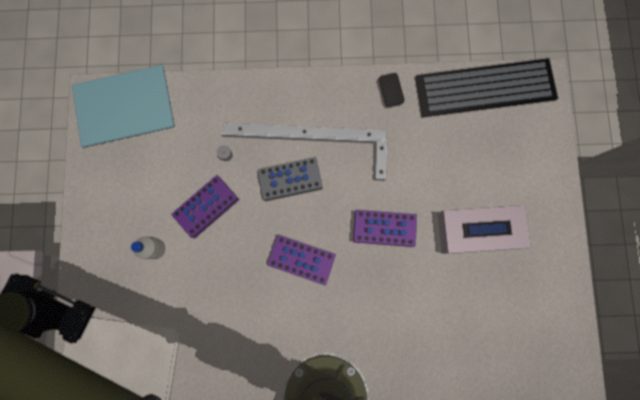

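View pics/side0.png

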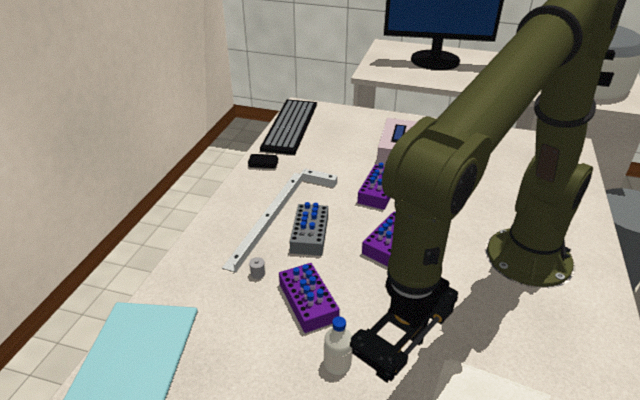

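```bash
cat > h.py <<'E'
from cell import env
import cv2,numpy as np
from scipy.optimize import minimize
from scipy.spatial.transform import Rotation as Ro
def box(x0,x1,y0,y1,z0,z1): return np.array([[x,y,z] for x in(x0,x1) for y in(y0,y1) for z in(z0,z1)],float)
SH={'rack':[box(-.045,.045,-.085,.085,0,.045)],
 'dock':[box(0,.006,-.24,.24,0,.03),box(0,.042,-.24,.24,0,.004)],
 'stopR':[box(-.11,0,-.24,-.21,0,.03)]}
SH['rackt']=SH['rack']+[box(-.018,.018,-.05,.05,.045,.076)]
def cal(n,o=None):
    c=env.get_calibration(n)
    if n=='wrist':
        H=c['hand_eye'];T=np.eye(4);T[:3,:3]=Ro.from_euler('xyz',o['tool_rot'],degrees=True).as_matrix();T[:3,3]=o['tool_pos']
        M=np.linalg.inv(T@H);c['R'],c['t']=M[:3,:3],M[:3,3]
    return c
def proj(c,X):
    p=X@c['R'].T+c['t'];return np.c_[c['fx']*p[:,0]/p[:,2]+c['cx'],c['fy']*p[:,1]/p[:,2]+c['cy']]
def w(P,pose):
    cs,s=np.cos(pose[2]),np.sin(pose[2]);return np.c_[cs*P[:,0]-s*P[:,1]+pose[0],s*P[:,0]+cs*P[:,1]+pose[1],P[:,2]]
S=4
def sil(c,parts,pose):
    m=np.zeros((400*S,640*S),np.uint8)
    for P in parts:
        h=cv2.convexHull(((proj(c,w(P,pose))+.5)*S-.5).astype(np.float32))
        cv2.fillConvexPoly(m,np.round(h*16).astype(np.int32),1,shift=4)
    return m
def fit(views,parts,p0):
    ms=[(c,cv2.resize(m.astype(np.float32),None,fx=S,fy=S,interpolation=cv2.INTER_LINEAR)>.5) for c,m in views]
    f=lambda p:sum((sil(c,parts,p).astype(bool)^m).sum()/m.sum() for c,m in ms)
    best=None
    for k in range(3):
        q=p0 if best is None else best.x
        s=[.02,.02,.1] if k==0 else [.004,.004,.03]
        r=minimize(f,q,method='Nelder-Mead',options=dict(initial_simplex=[q]+[np.array(q)+np.eye(3)[i]*s[i] for i in range(3)],xatol=1e-4,fatol=1e-4))
        if best is None or r.fun<best.fun: best=r
    return best.x,best.fun
E
python3 - <<'E'
from h import *
im={}
for n in ['top','side']:
    env.read_camera(n)
    for l in ['rack','dock','stop','tubes']:
        for i,d in enumerate(env.outline_of(n,l)):
            print(n,l,i,round(d['p'],2),d['xy'],d['mask'].sum()); np.save(f'm_{n}_{l}_{i}.npy',d['mask'])
    for l in ['jar','carton','bottle']:
        for i,d in enumerate(env.outline_of(n,l)): 
            print(n,l,i,round(d['p'],2),d['xy']);np.save(f'm_{n}_{l}_{i}.npy',d['mask'])
E
```

```text
top rack 0 0.9 [383.9, 226.6] 2114
top rack 1 0.87 [203.0, 207.0] 2092
top rack 2 0.76 [303.5, 262.0] 2069
top rack 3 0.69 [289.0, 178.8] 2053
top dock 0 0.96 [306.9, 131.0] 2115
top stop 0 0.59 [378.4, 157.3] 383
top tubes 0 0.88 [203.6, 203.5] 350
top tubes 1 0.69 [301.2, 259.9] 208
top tubes 2 0.55 [388.1, 226.5] 202
top jar 0 0.45 [224.9, 151.0]
top carton 0 0.85 [484.6, 229.3]
top bottle 0 0.78 [147.8, 246.8]
top bottle 1 0.72 [484.0, 229.3]
side rack 0 0.83 [375.0, 191.4] 906
side rack 1 0.8 [309.6, 227.6] 1741
side rack 2 0.74 [310.2, 294.6] 2641
side rack 3 0.57 [382.4, 243.3] 981
side dock 0 0.58 [262.3, 224.7] 1647
side tubes 0 0.88 [308.4, 218.4] 466
side tubes 1 0.78 [386.0, 231.0] 213
side tubes 2 0.68 [304.9, 282.7] 582
side tubes 3 0.68 [374.9, 178.9] 195
side jar 0 0.88 [257.8, 271.7]
side carton 0 0.56 [388.9, 133.4]
side carton 1 0.35 [310.8, 216.6]
side bottle 0 0.76 [337.5, 347.6]
side bottle 1 0.55 [308.5, 215.4]
```

Run:
```python
from h import *
L=lambda s:np.load(f'm_{s}.npy')
ct,cs=cal('top'),cal('side')
def g(px,z,c=ct):
    d=np.array([(px[0]-c['cx'])/c['fx'],(px[1]-c['cy'])/c['fy'],1])@c['R'];o=-c['t']@c['R'];return o+d*(z-o[2])/d[2]
r0=[*g((289,178.8),.03)[:2],.05]; d0=[*g((306,133),.01)[:2],-.05]
for nm,vs in dict(top=[(ct,L('top_rack_3'))],side=[(cs,L('side_rack_1'))],both=[(ct,L('top_rack_3')),(cs,L('side_rack_1'))]).items():
    for part in ['rack','rackt']: print(nm,part,fit(vs,SH[part],r0))
for nm,vs in dict(top=[(ct,L('top_dock_0'))],side=[(cs,L('side_dock_0'))]).items():
    print(nm,fit(vs,SH['dock'],d0),fit(vs,SH['dock']+SH['stopR'],d0))
u=L('top_dock_0')|L('top_stop_0');print('union',fit([(ct,u)],SH['dock']+SH['stopR'],d0))
print('overlap',(L('top_dock_0')&L('top_stop_0')).sum())
for i,p in enumerate([(384,228),(203,207),(303,262)]): 
    print('purple',i,fit([(ct,L(f'top_rack_{i}'))],SH['rack'],[*g(p,.03)[:2],[0,.6,-.2][i]]))
for l,z in [('jar',.03),('bottle',.07),('carton',.05)]:
    m=L(f'top_{l}_0');ys,xs=np.nonzero(m);print(l,g((xs.mean(),ys.mean()),z))
im=env.read_camera('top')[:,:,::-1].copy()
for l,i in [('rack',3),('dock',0),('stop',0)]:
    c,_=cv2.findContours(L(f'top_{l}_{i}').astype(np.uint8),0,2);cv2.drawContours(im,c,-1,(0,255,0) if l!='stop' else (0,0,255),1)
cv2.imwrite('pics/ov1.png',cv2.resize(im[80:280,150:450],None,fx=2.6,fy=2.6))
```

```text
top rack (array([0.59839539, 0.08215388, 0.20342109]), np.float64(0.03379612714651078))
top rackt (array([0.59839539, 0.08215388, 0.20342109]), np.float64(0.03379612714651078))
side rack (array([0.59600592, 0.07957961, 0.17274613]), np.float64(0.03856096510124946))
side rackt (array([0.59604903, 0.08026569, 0.17067096]), np.float64(0.03371391641533822))
both rack (array([0.59694186, 0.08131147, 0.18443909]), np.float64(0.09870191262538022))
both rackt (array([0.596881  , 0.0812919 , 0.18320238]), np.float64(0.09152053568181859))
top (array([ 0.71736542,  0.04074043, -0.07625692]), np.float64(0.12259132285140087)) (array([ 0.71732312,  0.04077355, -0.07588904]), np.float64(0.3323974465066793))
side (array([ 0.71568806,  0.04107975, -0.07363031]), np.float64(0.07222559587065432)) (array([ 0.71575533,  0.04122341, -0.07353457]), np.float64(0.3302337938363443))
union (array([ 0.71742441,  0.0415015 , -0.07613987]), np.float64(0.12798378621828554))
overlap 0
purple 0 (array([ 0.45044047, -0.17829495, -0.10873557]), np.float64(0.024216439976345358))
purple 1 (array([0.52620379, 0.32225262, 0.70292078]), np.float64(0.051123461216684596))
purple 2 (array([ 0.369521  ,  0.05384499, -0.37223121]), np.float64(0.03311178247734139))
jar [0.67778925 0.26712036 0.03      ]
bottle [0.41115001 0.46472916 0.07      ]
carton [ 0.43750642 -0.44454642  0.05      ]
```

View pics/ov1.png

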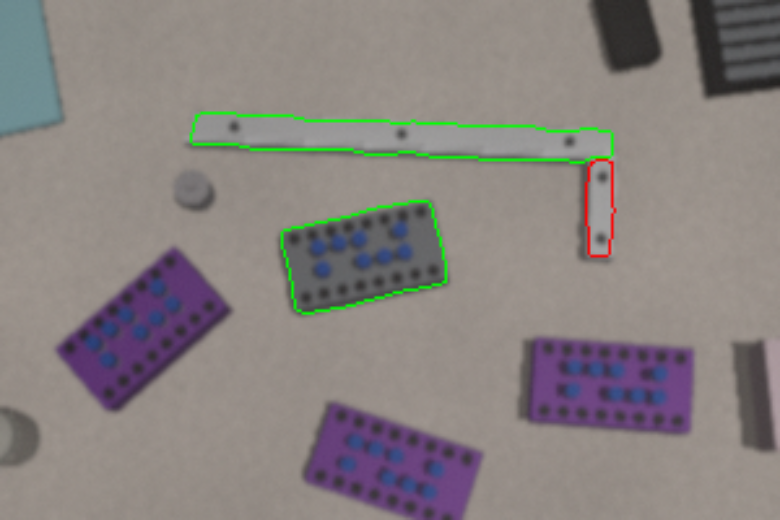

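The top view shows the rail along row ~133 with the stop on its right end at (381,155). The grey rack is at (290,178), turned anticlockwise, and the purple look-alikes are at (205,206), (385,228) and (300,259). The fits from both cameras agree to within about 3 mm. I'll push towards the rail with the open fingers first, then along it.

Emit:
carry_out(targets=[[[-29.5,0,-34.4],[0,0,0]],[[-29.5,0,-34.4],[0,0,0]],[[-29.5,0,-34.4],[0,0,0]],[[-29.5,0,-34.4],[0,0,0]],[[-29.5,0,-34.4],[0,0,0]],[[-29.5,0,-34.4],[0,0,0]],[[-29.5,0,-34.4],[0,0,0]],[[-29.5,0,-34.4],[0,0,0]],[[-29.5,0,-34.4],[0,0,0]],[[-29.5,0,-34.4],[0,0,0]],[[-29.5,0,-34.4],[0,0,0]],[[-29.5,0,-34.4],[0,0,0]]], jaw=1)

```text
time_s: 2.15
tool_pos: [0.5007, 0.0874, 0.223]
tool_rot: [-90.0, -0.1, 64.5]
force: [1.4, -0.1, 0.3]
grip_width: 0.0869
```

Emit:
carry_out(targets=[[[0,10,0],[0,-7.1,0]],[[0,20,0],[0,-7.1,0]],[[0,20,0],[0,-7.0,0]],[[0,0,0],[0,0,0]]])

```text
time_s: 2.55
tool_pos: [0.4982, 0.0886, 0.1702]
tool_rot: [-89.7, 0.1, 85.7]
force: [-0.4, -0.0, -0.1]
grip_width: 0.087
```

```bash
cat >> h.py <<'E'
D=[.7165,.0408,-.075]
def todock(p): 
    d=np.array(p[:2])-D[:2];c,s=np.cos(D[2]),np.sin(D[2]);return np.array([c*d[0]+s*d[1],-s*d[0]+c*d[1]])
def go(xd,yd,z,yawd):
    o=env.get_obs();th=o['tool_rot'][2];p=o['tool_pos'];c,s=np.cos(D[2]),np.sin(D[2])
    t=np.array([D[0]+c*xd-s*yd,D[1]+s*xd+c*yd,z]);d=(t-p)*1000
    a=np.radians(th);print('t',o['time_s'],'tcp',p.round(4),'dock',todock(p).round(4),'rot',o['tool_rot'].round(2),'F',o['force'].round(1))
    print('move tool x,y,z mm',np.round([np.cos(a)*d[0]+np.sin(a)*d[1],-d[2],-np.sin(a)*d[0]+np.cos(a)*d[1]],1),'turn about y',round(-(yawd+np.degrees(D[2])-th),2))
E
python3 - <<'E'
from h import *
o=env.get_obs()
im=env.read_camera('wrist');cv2.imwrite('pics/w1.png',im[:,:,::-1])
for l in ['rack','dock','stop']:
  for d in env.outline_of('wrist',l):
    print(l,d['p'],d['xy'],d['mask'].sum())
    np.save(f'w_{l}_{int(d["xy"][0])}.npy',d['mask'])
go(-.22,.031,.02,90)
E
```

```text
rack 0.91 [322.3, 276.7] 12283
rack 0.9 [276.8, 49.4] 22423
rack 0.82 [56.4, 163.8] 13113
rack 0.74 [581.8, 196.4] 16229
t 2.75 tcp [0.5009 0.0894 0.1739] dock [-0.2186  0.0323] rot [-9.011e+01 -5.000e-02  8.555e+01] F [ 0.2 -0.1 -1. ]
move tool x,y,z mm [ -1.3 153.9   1.4] turn about y -0.15
```

View pics/w1.png

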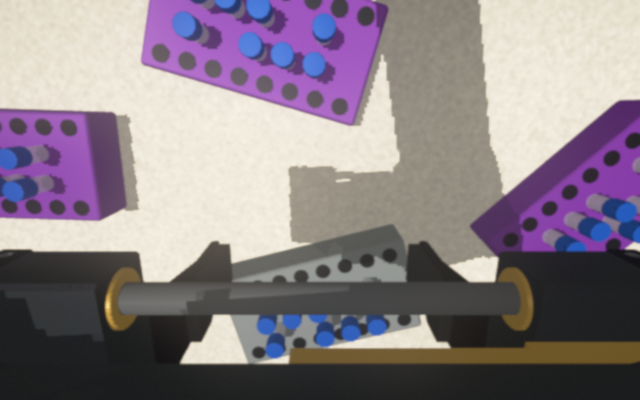

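Run:
```python
from h import *
o=env.get_obs();c=cal('wrist',o);im=cv2.imread('pics/w1.png')
for b,col in [(w(SH['rack'][0],[.597,.0813,.184]),(0,255,0)),(w(box(-.0085,.0085,-.0585,.0585,.02,.021),[*o['tool_pos'][:2],D[2]]),(0,0,255))]:
    h=cv2.convexHull(proj(c,b).astype(np.float32));cv2.polylines(im,[h.astype(int)],True,col,1)
cv2.imwrite('pics/w1o.png',im)
```

```text
(no output)
```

View pics/w1o.png

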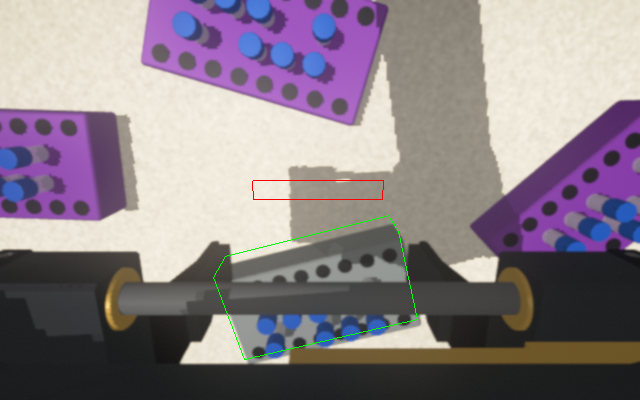

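The overlay matches the rack to within a few pixels. The tip footprint lands at rows 180–200, clear of the rack's near edge at row ~222. Next I descend.

Emit:
carry_out(targets=[[[-1,40,1],[0,-0.15,0]],[[0,40,0],[0,0,0]],[[0,40,0],[0,0,0]],[[0,20,0],[0,0,0]],[[0,10,0],[0,0,0]],[[0,2,0],[0,0,0]],[[0,0,0],[0,0,0]]])

```text
time_s: 3.45
tool_pos: [0.5003, 0.0885, 0.0218]
tool_rot: [-90.1, -0.0, 85.8]
force: [0.5, 0.4, 0.4]
grip_width: 0.0873
```

Emit:
carry_out(targets=[[[0,0,-5],[0,0,0]],[[0,0,-5],[0,0,0]],[[0,0,-5],[0,0,0]],[[0,0,-5],[0,0,0]],[[0,0,-5],[0,0,0]],[[0,0,-5],[0,0,0]],[[0,0,-5],[0,0,0]],[[0,0,-5],[0,0,0]],[[0,0,-5],[0,0,0]],[[0,0,-5],[0,0,0]]])

```text
time_s: 4.45
tool_pos: [0.5491, 0.0846, 0.0204]
tool_rot: [-90.0, 0.0, 85.8]
force: [-1.4, -0.2, 0.1]
grip_width: 0.0873
```

Run:
```python
from h import *
im=env.read_camera('top');cv2.imwrite('pics/t2.png',cv2.resize(im[80:280,150:450,::-1],None,fx=2.6,fy=2.6))
go(-.10,.031,.02,90)
```

```text
t 4.5 tcp [0.5502 0.0844 0.0206] dock [-0.1691  0.031 ] rot [-9.007e+01  1.000e-02  8.580e+01] F [-0.1  1.3 -0.1]
move tool x,y,z mm [ -0.1   0.6 -69.1] turn about y 0.1
```

View pics/t2.png

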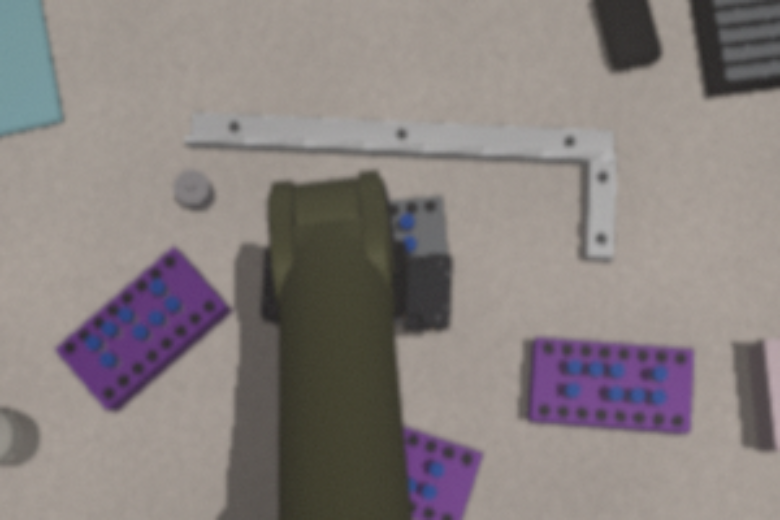

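Emit:
carry_out(targets=[[[0,0,-5],[0,0,0]],[[0,0,-5],[0,0,0]],[[0,0,-5],[0,0,0]],[[0,0,-5],[0,0,0]],[[0,0,-5],[0,0,0]],[[0,0,-5],[0,0,0]],[[0,0,-5],[0,0,0]],[[0,0,-5],[0,0,0]],[[0,0,-5],[0,0,0]],[[0,0,-5],[0,0,0]]])

```text
time_s: 5.5
tool_pos: [0.5992, 0.0807, 0.0206]
tool_rot: [-90.0, 0.0, 85.8]
force: [-2.8, -0.2, 0.4]
grip_width: 0.0869
```

Run:
```python
from h import *
for n in ['side','wrist']:
    im=env.read_camera(n);cv2.imwrite(f'pics/{n}3.png',im[:,:,::-1])
go(-.10,.031,.02,90)
```

```text
t 5.6 tcp [0.6002 0.0806 0.0207] dock [-0.119  0.031] rot [-90.12   0.    85.8 ] F [-1.  -0.4 -0.7]
move tool x,y,z mm [ -0.    0.7 -19. ] turn about y 0.09
```

View pics/side3.png

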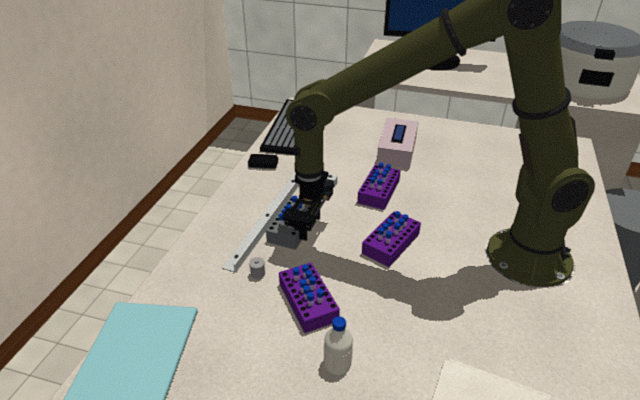

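View pics/wrist3.png

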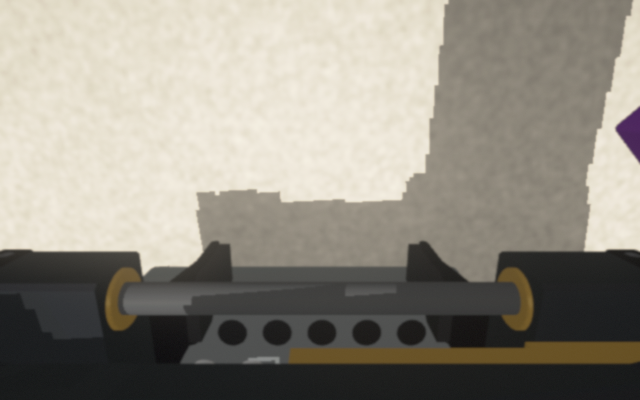

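In the wrist view the rack's near face (row ~268) lies parallel to both fingers, and the push takes about 3 N. I'll go slowly on to the rail.

Emit:
carry_out(targets=[[[0,0,-3],[0,0,0]],[[0,0,-3],[0,0,0]],[[0,0,-3],[0,0,0]],[[0,0,-2],[0,0,0]],[[0,0,-2],[0,0,0]],[[0,0,-1],[0,0,0]],[[0,0,-1],[0,0,0]]])

```text
time_s: 6.3
tool_pos: [0.6137, 0.0799, 0.0207]
tool_rot: [-90.0, -0.0, 85.8]
force: [-5.1, 0.4, 2.5]
grip_width: 0.0868
```

Emit:
carry_out(targets=[[[0,0,-1],[0,0,0]],[[0,0,-1],[0,0,0]]])

```text
time_s: 6.5
tool_pos: [0.6158, 0.0797, 0.0206]
tool_rot: [-90.0, -0.0, 85.8]
force: [-4.1, 0.1, 3.2]
grip_width: 0.0871
```

Emit:
carry_out(targets=[[[0,0,-1],[0,0,0]],[[0,0,-1],[0,0,0]]])

```text
time_s: 6.7
tool_pos: [0.6178, 0.0795, 0.0206]
tool_rot: [-90.0, -0.0, 85.8]
force: [-4.6, 0.6, 3.0]
grip_width: 0.0867
```

Emit:
carry_out(targets=[[[0,0,-1],[0,0,0]],[[0,0,-1],[0,0,0]]])

```text
time_s: 6.9
tool_pos: [0.6191, 0.0794, 0.0205]
tool_rot: [-89.9, -0.0, 85.8]
force: [-7.7, -0.1, 5.3]
grip_width: 0.0871
```

Emit:
carry_out(targets=[[[0,0,-1],[0,0,0]],[[0,0,-1],[0,0,0]]])

```text
time_s: 7.1
tool_pos: [0.6192, 0.0795, 0.0203]
tool_rot: [-89.7, -0.0, 85.8]
force: [-12.6, 1.2, 8.2]
grip_width: 0.0869
```

Emit:
carry_out(targets=[[[0,0,-1],[0,0,0]],[[0,0,-1],[0,0,0]]])

```text
time_s: 7.3
tool_pos: [0.6192, 0.0796, 0.0201]
tool_rot: [-89.4, -0.0, 85.8]
force: [-16.8, 1.1, 13.9]
grip_width: 0.0871
```

Run:
```python
from h import *
o=env.get_obs();print(o['wrist_torque'])
for n in ['side','top']:
    im=env.read_camera(n);cv2.imwrite(f'pics/{n}4.png',im[:,:,::-1])
    x0,y0=(220,160) if n=='side' else (150,80)
    cv2.imwrite(f'pics/{n}4.png',cv2.resize(im[y0:y0+150,x0:x0+200,::-1],None,fx=3.9,fy=3.9))
go(-.10,.031,.02,90)
```

```text
[-0.10448307  3.60424814 -0.54026461]
t 7.4 tcp [0.6193 0.0796 0.0202] dock [-0.0999  0.0314] rot [-89.43  -0.    85.77] F [-16.2   1.9  11.7]
move tool x,y,z mm [-0.4  0.2  0.1] turn about y 0.07
```

View pics/side4.png

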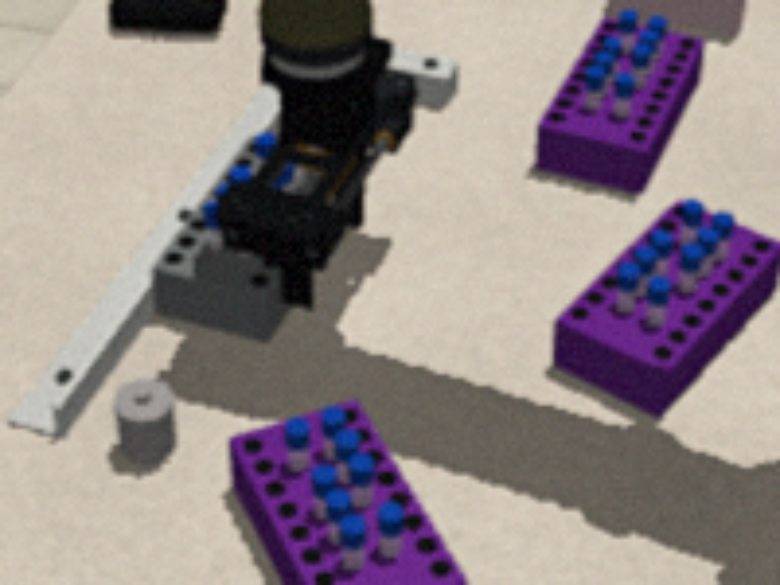

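View pics/top4.png

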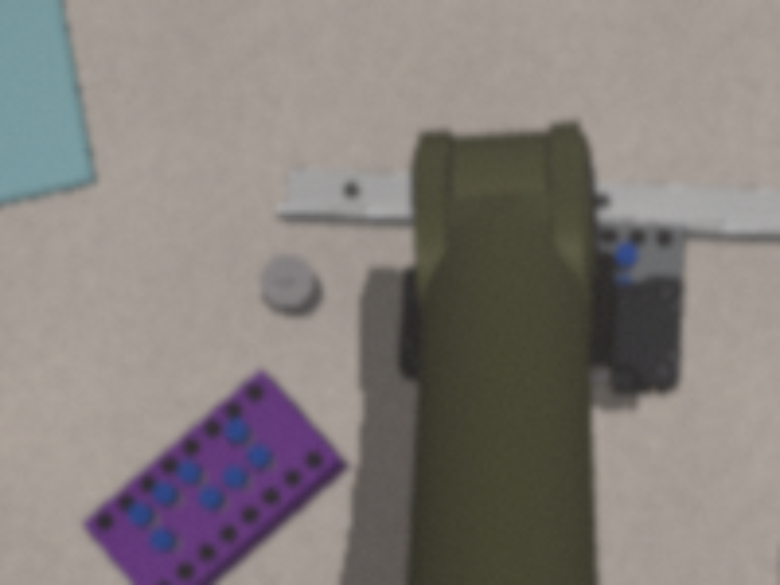

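The rack is up against the rail (17 N, travel stopped), and the top view shows its far edge parallel to the rail at crop row ~228. I'll back off, rise, and turn the hand for the end push.

Emit:
carry_out(targets=[[[0,0,5],[0,0,0]],[[0,0,20],[0,0,0]],[[0,-50,5],[0,0,0]],[[0,-50,0],[0,0,0]]])

```text
time_s: 7.8
tool_pos: [0.593, 0.0809, 0.1199]
tool_rot: [-89.9, 0.1, 85.8]
force: [1.8, 0.9, 1.2]
grip_width: 0.087
```

Emit:
carry_out(targets=[[[0,0,0],[0,7.5,0]],[[0,0,0],[0,7.5,0]],[[0,0,0],[0,7.5,0]],[[0,0,0],[0,7.5,0]],[[0,0,0],[0,7.5,0]],[[0,0,0],[0,7.5,0]],[[0,0,0],[0,7.5,0]],[[0,0,0],[0,7.5,0]],[[0,0,0],[0,7.5,0]],[[0,0,0],[0,7.5,0]],[[0,0,0],[0,7.5,0]],[[0,0,0],[0,7.5,0]]], jaw=0.4)

```text
time_s: 9.0
tool_pos: [0.5955, 0.0809, 0.1206]
tool_rot: [-90.0, -0.2, -4.5]
force: [0.1, 0.3, -0.1]
grip_width: 0.0349
```

Run:
```python
from h import *
go(-.05,.16,.12,0)
```

```text
t 9.0 tcp [0.5955 0.0809 0.1206] dock [-0.1236  0.0309] rot [-90.    -0.23  -4.51] F [ 0.1  0.3 -0.1]
move tool x,y,z mm [ 73.1   0.6 129.3] turn about y -0.21
```

Emit:
carry_out(targets=[[[18,0,33],[0,-0.2,0]],[[18,0,33],[0,0,0]],[[18,0,33],[0,0,0]],[[19,0,30],[0,0,0]],[[0,0,0],[0,0,0]]])

```text
time_s: 9.5
tool_pos: [0.6782, 0.2115, 0.1193]
tool_rot: [-89.8, -0.2, -3.6]
force: [-0.1, 0.4, -0.2]
grip_width: 0.0349
```

Run:
```python
from h import *
go(-.05,.16,.02,0)
im=env.read_camera('side');cv2.imwrite('pics/side5.png',cv2.resize(im[150:320,200:420,::-1],None,fx=3.5,fy=3.5))
for d in env.outline_of('side','rack'): print(d['p'],d['xy'],fit([(cal('side'),d['mask'])],SH['rackt'],[.668,.07,-.075]) if abs(d['xy'][0]-300)<40 and d['xy'][1]<250 else '')
o=env.get_obs();im=env.read_camera('wrist');cv2.imwrite('pics/w5.png',im[:,:,::-1])
```

```text
t 9.5 tcp [0.6782 0.2115 0.1193] dock [-0.051   0.1674] rot [-89.85  -0.22  -3.58] F [-0.1  0.4 -0.2]
move tool x,y,z mm [ 0.9 99.3 -7.4] turn about y 0.71
0.81 [284.2, 228.3] (array([ 0.6714148 ,  0.06478459, -0.0677094 ]), np.float64(0.4660524241229799))
0.8 [391.2, 239.4] 
0.75 [380.0, 184.5] 
0.56 [309.0, 296.0]
```

View pics/side5.png

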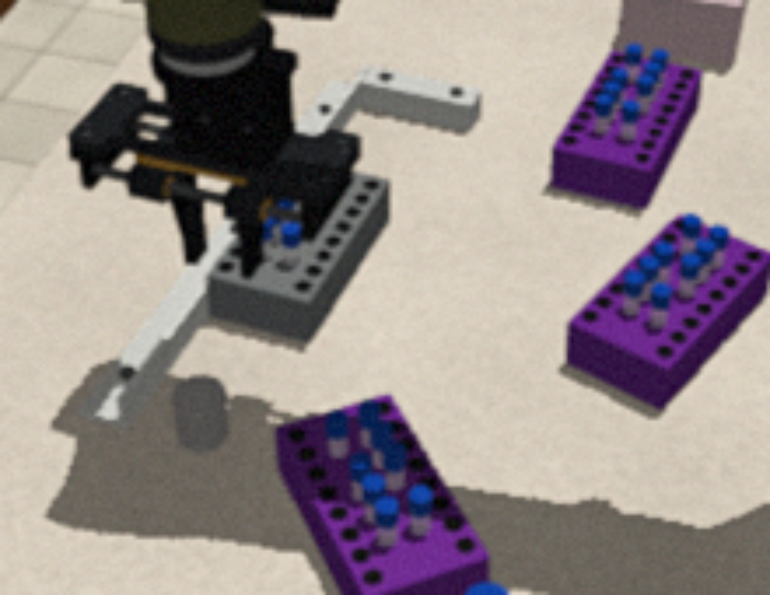

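View pics/w5.png

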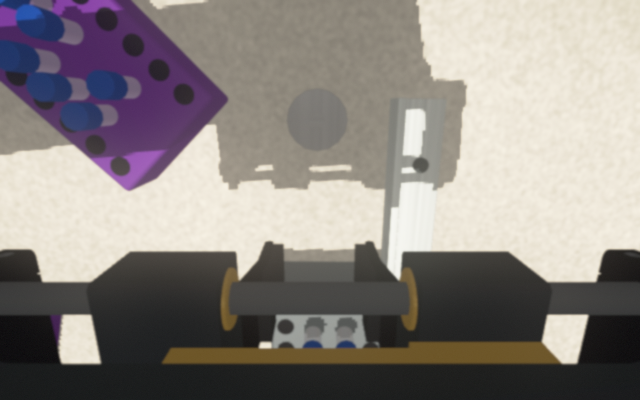

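Run:
```python
from h import *
o=env.get_obs();c=cal('wrist',o)
def g(px,z):
    d=np.array([(px[0]-c['cx'])/c['fx'],(px[1]-c['cy'])/c['fy'],1])@c['R'];q=-c['t']@c['R'];return todock(q+d*(z-q[2])/d[2])
for r in (248,262): print(r,g((322,r),0),g((322,r),.045))
print('jar top',g((317,120),.049),'rail foot',g((385,250),0),g((391,110),.03), 'rail front top',g((398,110),.03))
print('lowered tip front', proj(c,w(box(-.03,.03,-.0095,.0095,.02,.021),[*o['tool_pos'][:2],np.radians(-3.6)])).round())
cv2.imwrite('pics/w5c.png',cv2.resize(cv2.imread('pics/w5.png')[220:300,220:440],None,fx=3.5,fy=3.5))
ct=cal('top')
im=env.read_camera('top');cv2.imwrite('pics/t5.png',cv2.resize(im[80:280,150:450,::-1],None,fx=2.6,fy=2.6))
```

```text
248 [-0.04902121  0.11727813] [-0.04962839  0.13620443]
262 [-0.04892114  0.10430684] [-0.04954435  0.12531041]
jar top [-0.05352712  0.22529823] rail foot [0.00465202 0.11568795] [-0.00321373  0.23135405] rail front top [0.00155524 0.23137883]
lowered tip front [[280. 219.]
 [280. 219.]
 [279. 195.]
 [279. 195.]
 [358. 218.]
 [358. 219.]
 [358. 195.]
 [358. 195.]]
```

View pics/w5c.png

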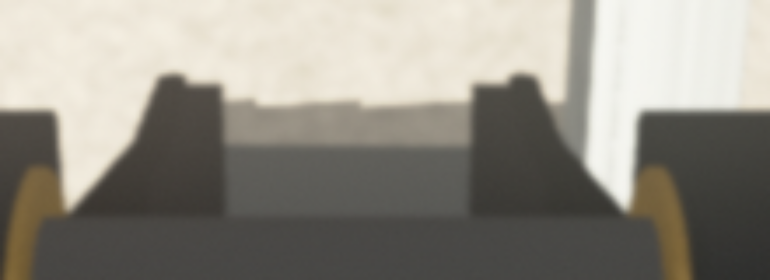

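View pics/t5.png

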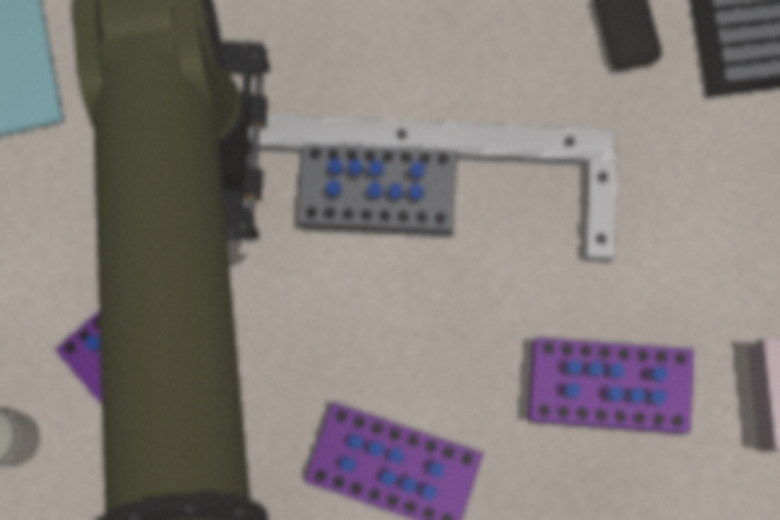

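The rack's foot on its left end is at y_d≈0.104, and the top view shows it lying along the rail. The lowered fingers will have about 50 mm of clearance to the rack and 25 mm to the jar.

Emit:
carry_out(targets=[[[1,20,-5],[0,0.7,0]],[[0,30,-5],[0,0,0]],[[0,30,0],[0,0,0]],[[0,14,0],[0,0,0]],[[0,5,0],[0,0,0]],[[0,0,0],[0,0,0]]])

```text
time_s: 10.3
tool_pos: [0.6762, 0.1943, 0.0217]
tool_rot: [-90.0, -0.0, -4.7]
force: [-0.3, 0.2, 0.5]
grip_width: 0.0349
```

Run:
```python
from h import *
go(-.05,-.03,.02,0)
```

```text
t 10.3 tcp [0.6762 0.1943 0.0217] dock [-0.0517  0.1501] rot [-9.00e+01 -2.00e-02 -4.72e+00] F [-0.3  0.2  0.5]
move tool x,y,z mm [   3.     1.7 -180. ] turn about y -0.42
```

Emit:
carry_out(targets=[[[0,0,-8],[0,-0.4,0]],[[0,1,-8],[0,0,0]],[[0,0,-6],[0,0,0]],[[0,0,-5],[0,0,0]],[[0,0,-5],[0,0,0]],[[0,0,-5],[0,0,0]],[[0,0,-5],[0,0,0]],[[0,0,-5],[0,0,0]]])

```text
time_s: 11.1
tool_pos: [0.6725, 0.1493, 0.0207]
tool_rot: [-89.9, -0.0, -4.2]
force: [0.3, 4.3, 3.0]
grip_width: 0.0348
```

Run:
```python
from h import *
go(-.05,-.03,.02,0)
im=env.read_camera('top');cv2.imwrite('pics/t6.png',cv2.resize(im[80:280,150:450,::-1],None,fx=2.6,fy=2.6))
```

```text
t 11.1 tcp [0.6725 0.1493 0.0207] dock [-0.052   0.1049] rot [-8.989e+01 -2.000e-02 -4.220e+00] F [0.3 4.3 3. ]
move tool x,y,z mm [   1.8    0.7 -134.9] turn about y 0.08
```

View pics/t6.png

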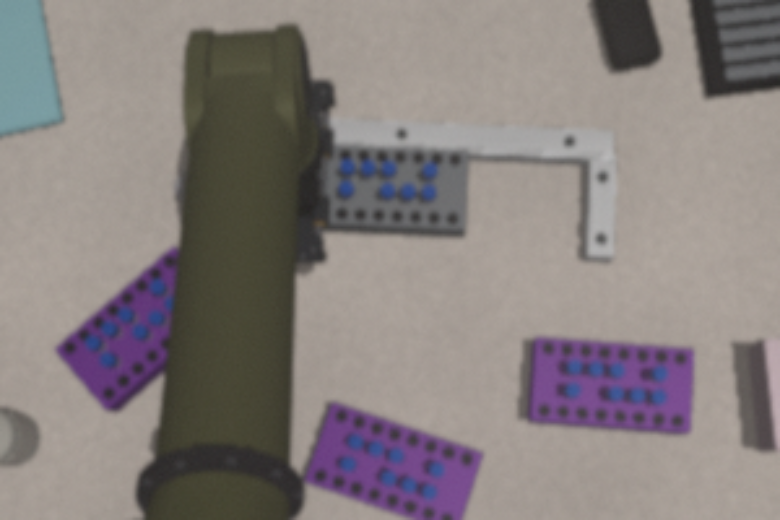

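The rack is moving along the rail and staying square to it (its right end is now at crop x≈467, 4 N). I'll keep going.

Emit:
carry_out(targets=[[[0,0,-6],[0,0,0]],[[0,0,-6],[0,0,0]],[[0,0,-6],[0,0,0]],[[0,0,-6],[0,0,0]],[[0,0,-6],[0,0,0]],[[0,0,-6],[0,0,0]],[[0,0,-6],[0,0,0]],[[0,0,-6],[0,0,0]],[[0,0,-6],[0,0,0]],[[0,0,-6],[0,0,0]],[[0,0,-6],[0,0,0]],[[0,0,-6],[0,0,0]]])

```text
time_s: 12.35
tool_pos: [0.667, 0.0755, 0.0203]
tool_rot: [-90.0, -0.0, -4.3]
force: [0.3, 4.6, 3.1]
grip_width: 0.0348
```

Run:
```python
from h import *
go(-.05,-.03,.02,0)
im=env.read_camera('top');cv2.imwrite('pics/t7.png',cv2.resize(im[80:280,150:450,::-1],None,fx=2.6,fy=2.6))
```

```text
t 12.35 tcp [0.667  0.0755 0.0203] dock [-0.052   0.0309] rot [-90.    -0.    -4.29] F [0.3 4.6 3.1]
move tool x,y,z mm [  2.    0.3 -60.9] turn about y 0.0
```

View pics/t7.png

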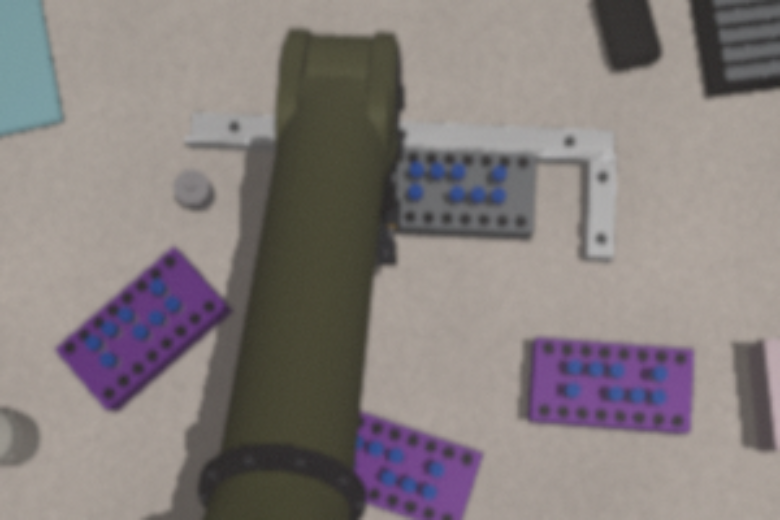

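Emit:
carry_out(targets=[[[0,0,-5],[0,0,0]],[[0,0,-5],[0,0,0]],[[0,0,-5],[0,0,0]],[[0,0,-5],[0,0,0]],[[0,0,-5],[0,0,0]],[[0,0,-5],[0,0,0]],[[0,0,-4],[0,0,0]],[[0,0,-3],[0,0,0]],[[0,0,-2],[0,0,0]],[[0,0,-2],[0,0,0]]])

```text
time_s: 13.4
tool_pos: [0.6639, 0.0352, 0.0203]
tool_rot: [-90.0, 0.0, -4.3]
force: [0.5, 4.7, 2.7]
grip_width: 0.0351
```

Emit:
carry_out(targets=[[[0,0,-2],[0,0,0]],[[0,0,-2],[0,0,0]],[[0,0,-2],[0,0,0]],[[0,0,-2],[0,0,0]]])

```text
time_s: 13.8
tool_pos: [0.6633, 0.0271, 0.0203]
tool_rot: [-90.0, 0.0, -4.3]
force: [1.1, 4.3, 2.2]
grip_width: 0.0346
```

Emit:
carry_out(targets=[[[0,0,-1],[0,0,0]],[[0,0,-1],[0,0,0]],[[0,0,-1],[0,0,0]]])

```text
time_s: 14.1
tool_pos: [0.6631, 0.0242, 0.0203]
tool_rot: [-90.0, 0.0, -4.3]
force: [0.2, 3.5, 1.9]
grip_width: 0.0352
```

Emit:
carry_out(targets=[[[0,0,-1],[0,0,0]],[[0,0,-1],[0,0,0]],[[0,0,-1],[0,0,0]]])

```text
time_s: 14.4
tool_pos: [0.6628, 0.0212, 0.0203]
tool_rot: [-90.0, 0.0, -4.3]
force: [0.3, 3.4, 1.6]
grip_width: 0.035
```

Emit:
carry_out(targets=[[[0,0,-1],[0,0,0]],[[0,0,-1],[0,0,0]],[[0,0,-1],[0,0,0]],[[0,0,-1],[0,0,0]]])

```text
time_s: 14.8
tool_pos: [0.6626, 0.0172, 0.0203]
tool_rot: [-90.0, 0.0, -4.3]
force: [0.3, 5.4, 1.9]
grip_width: 0.035
```

Emit:
carry_out(targets=[[[0,0,-1],[0,0,0]],[[0,0,-1],[0,0,0]],[[0,0,-1],[0,0,0]]])

```text
time_s: 15.1
tool_pos: [0.6626, 0.0172, 0.0203]
tool_rot: [-89.8, 0.0, -4.2]
force: [0.3, 9.1, 2.2]
grip_width: 0.0349
```

Emit:
carry_out(targets=[[[0,0,-1],[0,0,0]],[[0,0,-1],[0,0,0]],[[0,0,-1],[0,0,0]]])

```text
time_s: 15.4
tool_pos: [0.6625, 0.0171, 0.0204]
tool_rot: [-89.6, 0.0, -4.1]
force: [1.2, 12.1, 2.1]
grip_width: 0.0346
```

The travel stopped at y_d≈-0.028 while the force rose to 12 N, so the rack is against the stop. I'll back off and look.

Emit:
carry_out(targets=[[[0,0,5],[0,0,0]],[[0,0,10],[0,0,0]],[[0,0,20],[0,0,0]],[[0,-40,0],[0,0,0]],[[0,-50,20],[0,0,0]],[[0,-20,20],[0,0,0]]])

```text
time_s: 16.0
tool_pos: [0.6698, 0.0819, 0.1311]
tool_rot: [-90.1, -0.3, -4.5]
force: [1.0, -0.6, -0.3]
grip_width: 0.0349
```

Run:
```python
from h import *
go(-.13,-.125,.13,90)
for n in ['top','side']:
    im=env.read_camera(n);o=(480,270) 
    x0,y0=(290,100) if n=='top' else (250,140)
    cv2.imwrite(f'pics/{n}8.png',cv2.resize(im[y0:y0+100,x0:x0+130,::-1],None,fx=6,fy=6,interpolation=cv2.INTER_CUBIC))
    for d in env.outline_of(n,'rack'):
        print(n,d['p'],d['xy'])
        if abs(d['xy'][0]-(350 if n=='top' else 310))<25 and d['xy'][1]<225:
            q,f=fit([(cal(n),d['mask'])],SH['rackt' if n=='side' else 'rack'],[.662,-.08,-.075]);print(q,f,todock(q),q[2]-D[2])
```

```text
t 16.0 tcp [0.6698 0.0819 0.1311] dock [-0.0496  0.0375] rot [-90.09  -0.33  -4.52] F [ 1.  -0.6 -0.3]
move tool x,y,z mm [ -79.7    1.1 -162.8] turn about y -90.22
top 0.76 [347.0, 152.9]
[ 0.66271224 -0.07980328 -0.07487985] 0.06384195146741202 [-0.04459979 -0.12429455] 0.00012014722730488425
top 0.74 [313.2, 261.8]
top 0.74 [386.9, 227.6]
top 0.71 [200.2, 204.5]
side 0.93 [378.1, 185.7]
side 0.86 [387.6, 237.8]
side 0.77 [303.4, 193.8]
[ 0.66036529 -0.07953018 -0.05117797] 0.29174513496547394 [-0.0469606  -0.12419807] 0.023822027561365602
side 0.71 [309.5, 297.3]
```

View pics/top8.png

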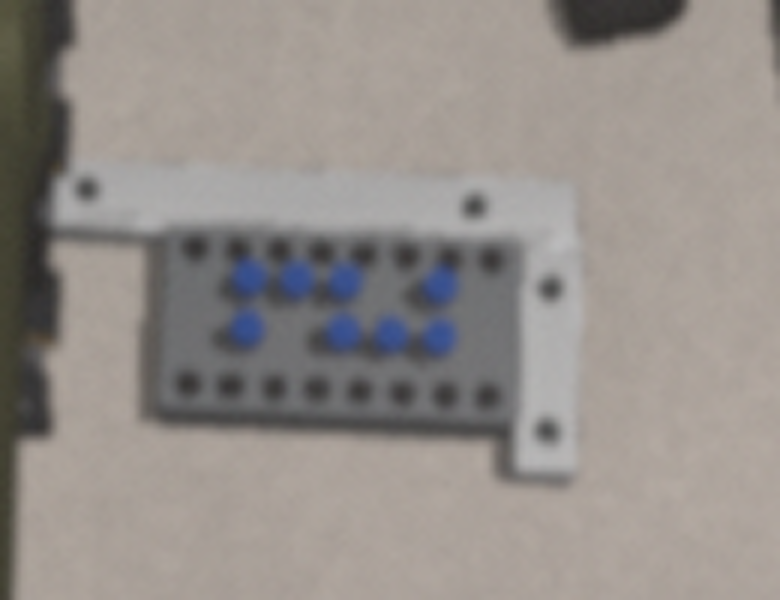

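View pics/side8.png

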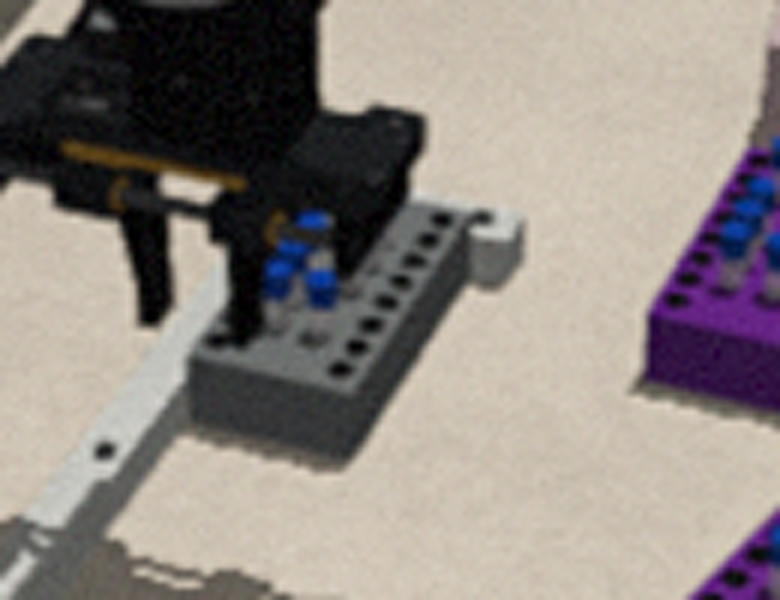

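The rack looks flush with both rail and stop. The top fit gives (-44.6, -124.3) mm in the dock frame and a yaw error near 0. The end push may have loosened the rail contact, so I'll give one gentle seating push towards the rail.

Emit:
carry_out(targets=[[[-20,0,-20],[0,0,0]],[[-25,0,-39],[0,0,0]],[[-25,0,-39],[0,0,0]],[[-10,0,-40],[0,0,0]],[[0,0,-20],[0,0,0]]])

```text
time_s: 16.7
tool_pos: [0.5717, -0.0735, 0.1248]
tool_rot: [-90.1, 0.3, -4.7]
force: [-0.1, 0.2, 0.8]
grip_width: 0.0348
```

Emit:
carry_out(targets=[[[0,0,0],[0,-7.5,0]],[[0,0,0],[0,-7.5,0]],[[0,0,0],[0,-7.5,0]],[[0,0,0],[0,-7.5,0]],[[0,0,0],[0,-7.5,0]],[[0,0,0],[0,-7.5,0]],[[0,0,0],[0,-7.5,0]],[[0,0,0],[0,-7.5,0]],[[0,0,0],[0,-7.5,0]],[[0,0,0],[0,-7.5,0]],[[0,0,0],[0,-7.5,0]],[[0,0,0],[0,-7.5,0]]], jaw=1)

```text
time_s: 17.9
tool_pos: [0.5739, -0.0691, 0.1243]
tool_rot: [-89.7, 0.1, 85.9]
force: [0.1, 0.1, 1.2]
grip_width: 0.0869
```

Run:
```python
from h import *
go(-.13,-.12,.02,90)
```

```text
t 17.9 tcp [ 0.5739 -0.0691  0.1243] dock [-0.134  -0.1203] rot [-89.75   0.11  85.87] F [0.1 0.1 1.2]
move tool x,y,z mm [  0.3 104.3  -4. ] turn about y 0.17
```

Emit:
carry_out(targets=[[[0,40,0],[0,0.2,0]],[[0,40,0],[0,0,0]],[[0,15,0],[0,0,0]],[[0,8,0],[0,0,0]],[[0,0,0],[0,0,0]]])

```text
time_s: 18.4
tool_pos: [0.5752, -0.0678, 0.0228]
tool_rot: [-89.9, 0.0, 85.5]
force: [-0.1, -0.2, 0.7]
grip_width: 0.0869
```

Emit:
carry_out(targets=[[[0,0,-5],[0,0,0]],[[0,0,-5],[0,0,0]],[[0,0,-5],[0,0,0]],[[0,0,-5],[0,0,0]],[[0,0,-3],[0,0,0]],[[0,0,-2],[0,0,0]],[[0,0,-2],[0,0,0]],[[0,0,-2],[0,0,0]]])

```text
time_s: 19.2
tool_pos: [0.605, -0.0692, 0.0237]
tool_rot: [-90.0, -0.0, 85.5]
force: [0.1, 0.9, -0.6]
grip_width: 0.0867
```

Emit:
carry_out(targets=[[[0,0,-1],[0,0,0]],[[0,0,-1],[0,0,0]],[[0,0,-1],[0,0,0]],[[0,0,-1],[0,0,0]]])

```text
time_s: 19.6
tool_pos: [0.6079, -0.0694, 0.0236]
tool_rot: [-89.9, -0.0, 85.5]
force: [-5.7, -0.5, 3.3]
grip_width: 0.0872
```

Emit:
carry_out(targets=[[[0,0,-1],[0,0,0]],[[0,0,-1],[0,0,0]],[[0,0,-1],[0,0,0]]])

```text
time_s: 19.9
tool_pos: [0.6079, -0.0693, 0.0233]
tool_rot: [-89.5, -0.0, 85.5]
force: [-11.7, 1.7, 9.0]
grip_width: 0.0874
```

Run:
```python
from h import *
go(-.10,-.12,.02,90)
```

```text
t 19.9 tcp [ 0.6079 -0.0693  0.0233] dock [-0.1   -0.118] rot [-8.949e+01 -5.000e-02  8.555e+01] F [-11.7   1.7   9. ]
move tool x,y,z mm [-2.   3.3 -0. ] turn about y -0.15
```

The hand stops at x_d = -0.100, the same as at the first rail contact, so the rail side is seated. Now I back off and draw clear.

Emit:
carry_out(targets=[[[0,0,3],[0,0,0]],[[0,0,5],[0,0,0]],[[0,0,20],[0,0,0]],[[0,0,20],[0,0,0]],[[0,-50,0],[0,0,0]],[[0,-50,0],[0,0,0]],[[0,-50,20],[0,0,0]],[[0,-30,40],[0,0,0]],[[0,0,40],[0,0,0]],[[40,0,10],[0,0,0]],[[40,0,0],[0,0,0]],[[40,0,0],[0,0,0]]])

```text
time_s: 21.1
tool_pos: [0.4655, 0.0634, 0.2011]
tool_rot: [-90.2, -0.1, 85.4]
force: [1.4, -0.5, -0.3]
grip_width: 0.087
```

Run:
```python
from h import *
go(-.10,-.12,.02,90)
for n in ['top','side']:
    im=env.read_camera(n)
    x0,y0=(290,100) if n=='top' else (250,140)
    cv2.imwrite(f'pics/{n}9.png',cv2.resize(im[y0:y0+100,x0:x0+130,::-1],None,fx=6,fy=6,interpolation=cv2.INTER_CUBIC))
    cv2.imwrite(f'pics/{n}9full.png',im[:,:,::-1])
    for d in env.outline_of(n,'rack'):
        if abs(d['xy'][0]-(350 if n=='top' else 310))<25 and d['xy'][1]<225:
            q,f=fit([(cal(n),d['mask'])],SH['rackt' if n=='side' else 'rack'],[.662,-.08,-.075]);print(n,q,f,todock(q),q[2]-D[2])
```

```text
t 21.1 tcp [0.4655 0.0634 0.2011] dock [-0.252   0.0037] rot [-90.19  -0.12  85.44] F [ 1.4 -0.5 -0.3]
move tool x,y,z mm [-123.   181.1 -152.6] turn about y -0.26
top [ 0.66260858 -0.07948753 -0.07401619] 0.04444791016843418 [-0.04472681 -0.12398745] 0.0009838107224226095
side [ 0.6625019  -0.0833244  -0.06843217] 0.04573322286661143 [-0.0445457  -0.12782152] 0.006567825917278641
```

View pics/top9.png

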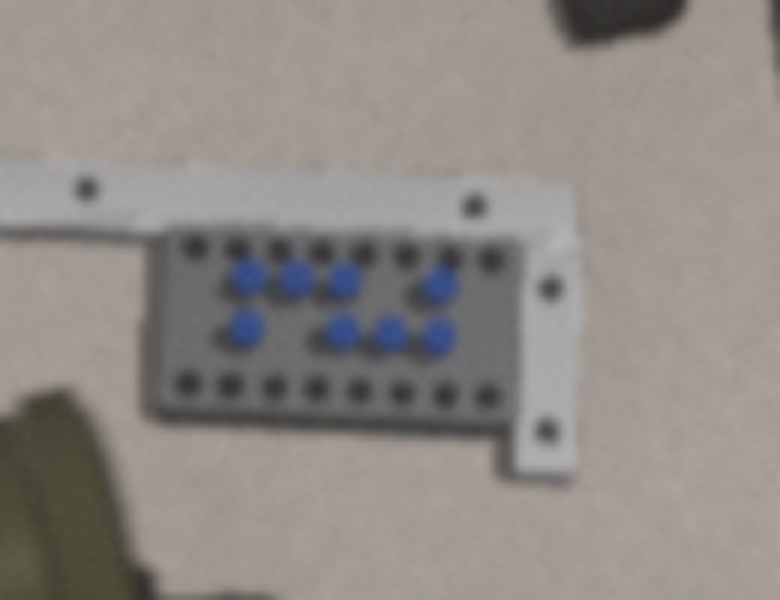

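View pics/side9.png

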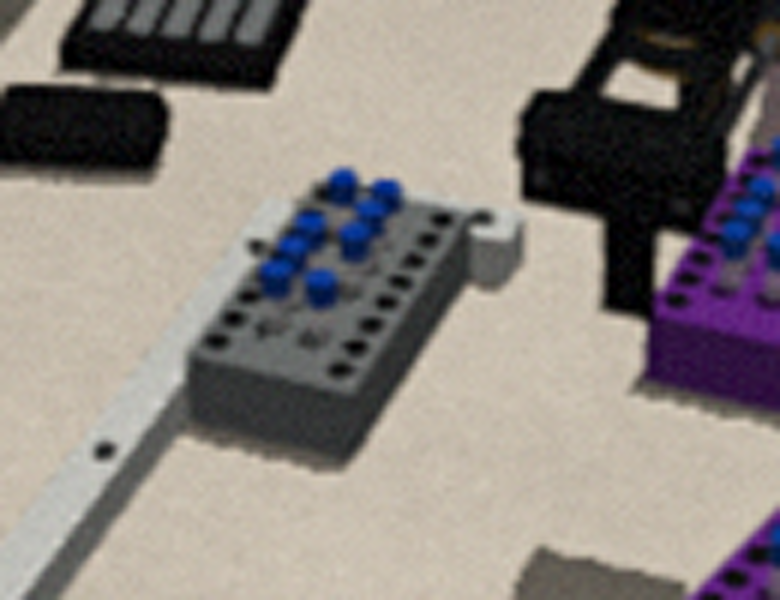

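View pics/top9full.png

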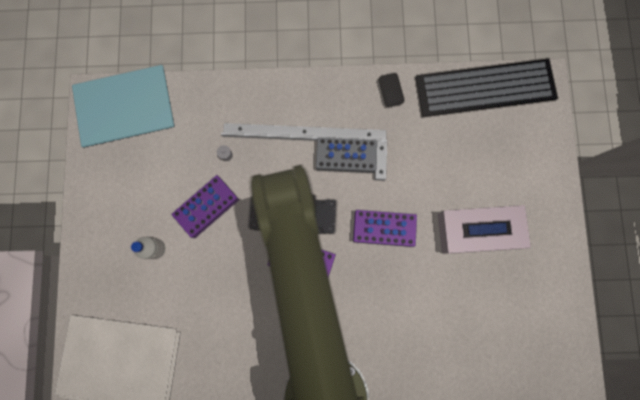

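Both views show the rack flush in the corner, with its long side against the rail and its right end against the stop at crop x≈520. The jar at (224,152), the bottle at (147,247), the carton at (485,229) and the visible look-alikes have not moved. I'm handing it in.

Run:
```python
from h import *
print(env.sign_off())
```

```text
the job is handed in; nothing more can be done
None
```

The grey rack is parked in the corner of the guide, flush and square with both the long rail and the stop block. I handed the job in at about 21 s with the hand clear of everything.

**What I did:** I pushed the rack to the rail with both open fingers, which squared it up. Then I pushed its left end along the rail until it met the stop at about 12 N. I finished with a gentle seating push against the rail, where the hand stopped at the same place as on first contact. The highest push reading was about 17 N along the push (about 22 N in all).

**Last checks:**

| Check | Target | Top camera | Side camera |
|---|---|---|---|
| Distance from rail, rack centre (mm) | -45 | -44.7 | -44.5 |
| Position along rail, rack centre (mm) | -125 | -124.0 | -127.8 |
| Angle off square (rad) | 0 | 0.001 | 0.007 |

- **Disagreement:** the two cameras differ by about 4 mm along the rail. That is more than the 2 mm calibration error. I relied on the contact force and the close-up pictures, which show no gap at the stop.
- **Other things on the desk:** the jar, bottle and carton look unmoved by eye. So do two of the purple look-alikes; the third was partly hidden behind the arm in the last top picture, and I did not check it separately.
- **Tubes:** by calculation the gripper body passed about 12 mm above the caps. No picture showed contact with them.

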